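# Set the length stop by its dial, lock it and seat the strip for sawing

## Robot

A 7-joint arm with a two-finger parallel gripper is mounted at the origin on a cart in front of the work surface, level with it; the furniture and walls round the work are solid. World frame = base frame: x ahead of the robot, y to its left, z up, the work surface at z = 0. Lengths are in m, angles in rad, forces in N, time in s.
With the tool pointing down it reaches from about 0.4 to 0.85 m from the base axis. Payload 4.5 kg.
Tool frame: the origin (TCP) lies at the very end of the fingers, on their centre line; the grasp point (between the pads) lies 19 mm behind it (r.pinch_z is the distance from the TCP to the grasp point, in m); z points along the fingers, y is the line along which they close (so a half turn about z gives the same grasp; the last joint's range is limited). The gripper opens to 88 mm and grips with 3 to 60 N. Pads are 18 mm wide; open, the fingers measure 123 mm over their backs; the gripper's body (75 mm by 187 mm) begins 45 mm behind the grasp point.
Start: joints at [1.181, 0.689, -0.195, 1.565, 0.157, 0.902, -0.215], TCP at [0.257, -0.57, 0.239] pointing down, gripper open.
Joint ranges: [-3.01, 3.01], [-0.46, 2.08], [-1.47, 1.51], [0.13, 2.56], [-1, 4.14], [0.04, 2.09], [-2.66, 2.66]. Speed limits (rad/s): [2.57, 2.57, 3.14, 3.14, 3.14, 3.14, 3.14].

## Interface

Orientations are given as a unit quaternion [x, y, z, w].
In Python, from plant import r, cams gives the robot as it stands.
- The arm moves only by the shell command python3 -m pendant 'ROWS' [FORCE]. ROWS is JSON, a list of rows, each a list of 3 entries, a list of its own where there are three numbers: the closure, from -1 (fully open) to 1 (shut), then the shift along the tool's x, y, z in mm, then the turn, a rotation vector about the tool's x, y, z in degrees. A call has 1 to 8 rows; each row shifts and turns the commanded pose from where the row before left it, along the tool's axes as they then stand; what a row does not reach is not made up. A row lasts 1/8 s, in which the tool goes at most 62.5 mm and 10.7 degrees, less where a joint would pass 70% of its speed; a pose out of reach is approached as far as the arm can. A call with a gripper value outside its range is refused whole. The fingers move at their own pace and stop on an object; FORCE is the grip in N (left out, the last holds). Time passes only in rows, so rows that do not move let the fingers close. It gives the time, the measured TCP pose, the force, the opening and the grip force at its end, in the units of the state.
- r.get_state(): the state, without advancing time (a new reading comes with each control period).
- cams.snapshot(name): name is "scene" or "side" or "wrist"; returns a dict with "img" (400x640x3 uint8, red, green, blue), "camera_matrix" (3x3 intrinsics, pixels), "camera_from_world" (4x4, takes a point from world to camera coordinates); the wrist camera has in their place "tool_from_camera" (4x4, takes a point from camera to tool coordinates, whose origin is the TCP and whose axes are the flange's). Camera axes: x right, y up, looking along -z (the intrinsics and any distortion apply to the point x, -y, -z); pixel columns grow to the right and rows downward; lengths in m; the calibration is good to about 2 mm. A picture is of the moment at which its call begins: read the wrist's pose just before it. There is no depth.
- r.finish_job(): hands the job in; it is judged then, once.
The state is a dict: "clock": time; "q": joint angles; "qd": joint speeds; "joint_torque": joint torques, N m; "tool_pos": TCP position; "eef_rot": TCP orientation; "contact_force": force on the tool from outside, world axes, zero at the start; "moment": the same for the moment, N m; "opening": opening from 0.0 (shut) to 1.0 (fully open); "finger_force": force on a finger pad.
Only numpy, scipy, OpenCV 4.12 (cv2) and the standard library are available. Lean on these libraries where they do the work, as an engineer would, in place of code of your own. Each camera call takes 0.05 s, during which the arm holds its last target. There are 200 camera calls.

## Task

Push the steel spinner knob round with a fingertip until the white index line on the black dial lines up with the red marker on the scale, then press the red lock lever down flat so that the stop cannot creep. After that push the blue-edged strip flush along the wooden fence and up against the stop plate, ready for sawing. Only push and press, gently: grip or lift nothing, and leave the other things where they are.

Things in the scene. Friction and masses are not known exactly. Their poses are not given: they have to be found in the camera images.
- stop_board: Fixed plywood sawing board, 170 (x) x 370 (y) x 18 mm. Origin: centre of its underside; x away from the robot, y to the left, z up, yaw within 0.2. In its frame (mm): board top z 18; fence x 45 to 67, y -12 to 180, up to z 50, guiding face x = 45; grey housing under the dial x -46 to 79, y -174 to -46, up to z 54; lock bracket x 16 to 46, y -46 to -16, up to z 58.
- dial: Black dial, 98 mm across, top at z 57 mm, turning about the upright axis through its origin. Own -x axis runs along its white index line. Light drag (2 to 4 N at the spinner knob); stays where left; turns both ways, 1.75 rad either way from the line pointing along the board's -x. It drives the stop plate: 1 rad counter-clockwise from above moves it 9.5 mm to the board's +y.
- index_tip (a point): Outer end of the white index line at the dial's rim, 49 mm from the dial axis, on the side nearest the robot.
- marker_tip (a point): Inner end of the red marker clipped on the aluminium scale ring round the dial, 49 mm from the dial axis, level with index_tip: the two points coincide when the lines meet. It does not move in a run and lies 0.5 to 2.3 rad counter-clockwise (from above) of the index line at the start. Scale lines are 6 degrees apart (1 mm of stop travel).
- spinner (a point): Steel spinner knob standing upright on the dial, 13 to 15 mm thick and 30 mm tall (z 57 to 87 mm of the board), 34 mm from the dial axis, opposite the index line. The point is on its axis, half-way up.
- lock_lever (a joint): Red lock lever of the stop: 0 raised 45 degrees, 0.785 rad pressed down flat (its end stop). Pressing takes about 3 to 10 N at the paddle; it stays where it is left. Flat, its cam clamps the rack: gentle pushes then shift neither stop plate nor dial.
- lever_pad (a point): Centre of the top of the lever's end paddle (16 x 18 mm). The lever hinges at x 31, y -31, z 48 mm of the board about an axis along the board's y, and reaches from there to -x, 66 mm long: paddle centre at x -12, z 93 raised, and x -27, z 53 flat.
- stop_face (a point): Centre of the aluminium stop plate's face that looks to the board's +y, at x 31, z 31 mm of the board; its y follows the dial (8 to 30 mm). Plate 24 (x) x 6 x 23 mm (z 20 to 43). Axes as the board's. Unlocked, a push of about 8 N on it turns the dial back.
- workpiece: Loose straight MDF strip with blue edges, 21 x 66 x 16 mm, 20 to 45 g, lying on the board in front of the fence, its long side (own y) along the fence within 0.08 rad and 5 to 17 mm off it, 19 to 42 mm from where the stop plate will be. Origin: centre of its underside. Seated: long side on the fence, end on the stop plate.
- offcut: Loose small blue-edged MDF offcut, 37 x 19 x 16 mm, on the front part of the board; bystander. Origin: centre of its underside.
- sanding_block: Loose tan sanding block, 60 x 99 x 23 mm, on the bench to the right of the board; bystander. Origin: centre of its underside.
- spare_block: Loose taped block standing on end, 31 x 29 x 82 mm, on the bench to the left of the board; bystander. Origin: centre of its underside.
Mind the look-alikes: they are no part of the job. What is shaped like the workpiece but orange or yellow is not meant.

How it is judged:
On the way, in this order (a step that is already met when the one before it is completed fails the run):
1. the dial is turned until its index line meets the red marker (distance between index_tip and marker_tip below 0.004 m and angular speed of dial below 0.1 rad/s), for 0.3 s.
2. the lock lever is pressed down flat (value of joint lock_lever above 0.7 rad), for 0.2 s.
3. the strip is seated along the fence and against the stop plate (y of workpiece in the frame of stop_face below 0.0355 m and x of workpiece in the frame of stop_board above 0.032 m and angle between the y axis of workpiece and the y axis of stop_board, either way round below 0.05 rad), for 0.2 s.
At the end, for the whole second after the job is handed in: Index line and red marker meet within 4 mm at the rim; lock lever flat (over 0.70 rad); strip at rest flat on the board, its long side within about 2.5 mm of the fence and parallel to it within 0.05 rad, its end within 2.5 mm of the stop plate (all of step 3 and distance between index_tip and marker_tip below 0.004 m and value of joint lock_lever above 0.7 rad and y of workpiece in the frame of stop_face above 0.03 m and x of workpiece in the frame of stop_board below 0.037 m and height (world z) of workpiece below 0.021 m and linear speed of workpiece below 0.01 m/s); the robot touches nothing.
It fails at once if the strip is lifted off the board (height (world z) of workpiece above 0.025 m).
It fails at once if the dial or its knob is squeezed or pushed hard (over 25 N) (contact force between the fingers and dial above 25 N).
It fails at once if the strip is squeezed or pushed hard (over 35 N) (contact force between the fingers and workpiece above 35 N).
It fails at once if the offcut, the sanding block or the spare block is shifted by more than 10 mm (distance of any of offcut, sanding_block, spare_block from where it was at the start of the episode above 0.01 m).
It also fails if it takes over 67 s, if anything falls off the work surface, if the arm or the gripper's body presses on something with over 40 N, if the wrist force passes 120 N, or if a joint passes its speed limit or range.

## Working session

There is one attempt and no reset: what is moved stays moved. The work goes in short steps, Python scripts to look and compute and a shell command to move; the robot and the scene stay as the last step left them, time stands still between calls to the robot, and variables do not carry over. Pictures are saved under pics/ and viewed, at most 10 in all, crops included, and the job is handed in when it is done.

```bash
ls; mkdir -p pics
python3 - <<'E'
from plant import r,cams
import cv2
s=r.get_state();print({k:s[k] for k in('clock','tool_pos','eef_rot','opening','contact_force')})
for n in('scene','side'):
    d=cams.snapshot(n);cv2.imwrite(f'pics/{n}0.png',d['img'][:,:,::-1]);print(d['camera_matrix'],d['camera_from_world'],[k for k in d])
E
```

```text
pics
{'clock': 0.0, 'tool_pos': array([ 0.25667965, -0.56918459,  0.23791943]), 'eef_rot': array([ 9.77631051e-01,  2.10325302e-01, -2.62669437e-04, -8.52627514e-04]), 'opening': 1.0022074734871302, 'contact_force': array([ 0.18905548, -0.89553404,  0.02985111])}
[[369.92075534   0.         320.17710205]
 [  0.         369.92075534 201.61517595]
 [  0.           0.           1.        ]] [[-0.83727574 -0.54676814 -0.00373451  0.42514595]
 [ 0.32452363 -0.50242253  0.80140877 -0.20050596]
 [-0.44006108  0.66978818  0.59810537 -0.71755921]
 [ 0.          0.          0.          1.        ]] ['img', 'camera_matrix', 'camera_from_world']
[[463.37109665   0.         315.9445122 ]
 [  0.         463.37109665 197.69185334]
 [  0.           0.           1.        ]] [[-0.90342602 -0.42846061 -0.01558602  0.45235561]
 [ 0.19519213 -0.44339324  0.87481568 -0.16890388]
 [-0.3817348   0.78728898  0.48420513 -1.0820384 ]
 [ 0.          0.          0.          1.        ]] ['img', 'camera_matrix', 'camera_from_world']
```

View pics/scene0.png

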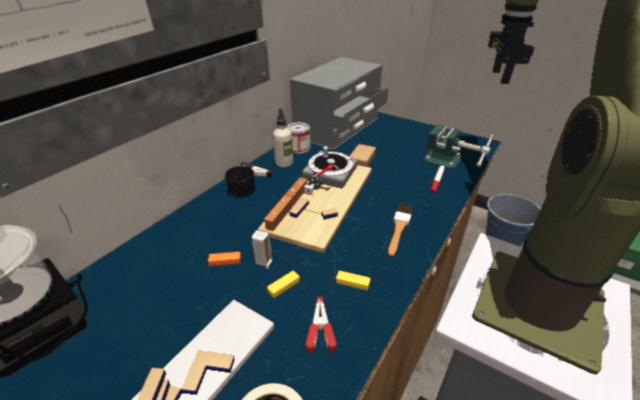

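View pics/side0.png

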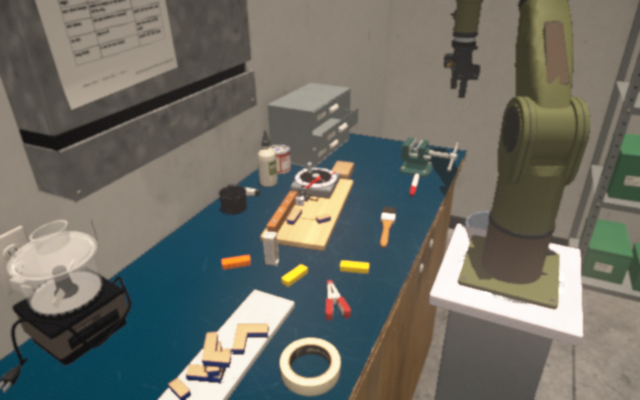

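The scene view shows the board with its dial at about (331,163). In front of the fence there are two dark-edged strips: the workpiece at (299,208) and the offcut at (330,214). The orange piece at (225,258) and the yellow ones at (283,284) and (352,280) are decoys, and the spare block is at (261,248). The side view agrees.

```bash
cat > h.py <<'E'
import numpy as np, cv2
from plant import r,cams
from scipy.spatial.transform import Rotation as R
def cam(n):
    s=r.get_state(); d=cams.snapshot(n)
    if n=='wrist':
        T=np.eye(4);T[:3,:3]=R.from_quat(s['eef_rot']).as_matrix();T[:3,3]=s['tool_pos']
        d['w_c']=T@d['tool_from_camera']
    else: d['w_c']=np.linalg.inv(d['camera_from_world'])
    return d
def ray(K,W,uv,z):
    d=W[:3,:3]@np.array([(uv[0]-K[0,2])/K[0,0],-(uv[1]-K[1,2])/K[1,1],-1]);o=W[:3,3]
    return o+d*(z-o[2])/d[2]
def proj(K,W,p):
    c=np.linalg.inv(W)@np.append(p,1);return np.array([K[0,2]+K[0,0]*c[0]/-c[2],K[1,2]-K[1,1]*c[1]/-c[2]])
def save(d,name): 
    cv2.imwrite(f'pics/{name}.png',d['img'][:,:,::-1]); np.savez(f'{name}.npz',K=d['camera_matrix'],W=d['w_c'],img=d['img'])
E
python3 - <<'E'
from h import *
d=cam('scene');save(d,'sc')
for u,z in[((323,248),.018),((265,228),.018),((371,170),.018),((331,163),.057),((299,208),.034),((330,214),.034)]:print(u,ray(d['camera_matrix'],d['w_c'],u,z).round(3))
d=cam('wrist');print(d['tool_from_camera'].round(4),d['camera_matrix'])
print(R.from_quat(r.get_state()['eef_rot']).as_matrix().round(3))
E
```

```text
(323, 248) [0.428 0.111 0.018]
(265, 228) [0.58  0.128 0.018]
(371, 170) [ 0.487 -0.24   0.018]
(331, 163) [ 0.572 -0.154  0.057]
(299, 208) [0.545 0.038 0.034]
(330, 214) [0.468 0.017 0.034]
[[ 1.200e-03  9.505e-01  3.108e-01  8.170e-02]
 [ 1.000e+00 -1.100e-03 -6.000e-04 -4.000e-04]
 [-3.000e-04  3.108e-01 -9.505e-01 -1.456e-01]
 [ 0.000e+00  0.000e+00  0.000e+00  1.000e+00]] [[287.16295161   0.         314.48611739]
 [  0.         287.16295161 204.95461403]
 [  0.           0.           1.        ]]
[[ 0.912  0.411 -0.001]
 [ 0.411 -0.912  0.001]
 [-0.    -0.001 -1.   ]]
```

```bash
python3 -m pendant '[[1,[30,-20,0],[0,0,0]],[1,[50,-34,0],[0,0,0]],[1,[50,-34,0],[0,0,0]],[1,[50,-34,0],[0,0,0]],[1,[50,-34,0],[0,0,0]],[1,[50,-34,0],[0,0,0]],[1,[50,-34,0],[0,0,0]],[1,[50,-34,0],[0,0,0]]]' 20; python3 -m pendant '[[1,[50,-34,0],[0,0,5]],[1,[30,-5,0],[0,0,7]],[1,[0,0,0],[0,0,0]],[1,[0,0,0],[0,0,0]]]'
python3 - <<'E'
from h import *
save(cam('wrist'),'w1');s=r.get_state();print(s['clock'],s['tool_pos'],R.from_quat(s['eef_rot']).as_matrix().round(3))
E
```

```text
clock: 1.2
tool_pos: [0.4982, -0.1766, 0.2388]
eef_rot: [0.978, 0.21, 0.0, 0.0]
contact_force: [2.4, 0.0, 1.0]
opening: 0.117
finger_force: 0.0
clock: 1.7
tool_pos: [0.5543, -0.1133, 0.2384]
eef_rot: [0.994, 0.107, -0.001, 0.0]
contact_force: [0.9, -1.0, -1.0]
opening: 0.005
finger_force: 0.0
1.75 [ 0.55413745 -0.11373647  0.23850837] [[ 0.977  0.212 -0.002]
 [ 0.212 -0.977 -0.001]
 [-0.002  0.001 -1.   ]]
```

View pics/w1.png

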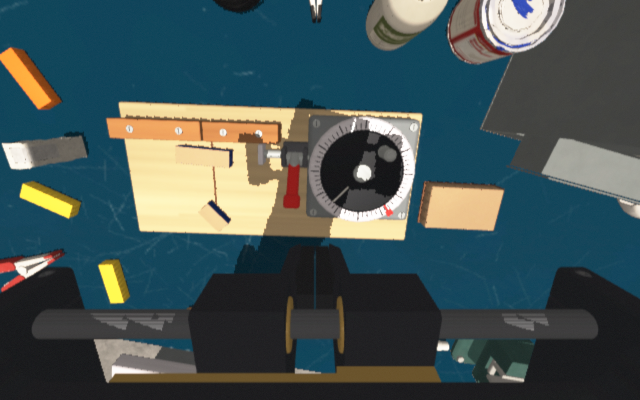

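The wrist view shows the board corners at (120,103), (139,231), (404,240) and (422,113). The dial hub is at (363,172), the index line at about (340,195), the red marker at (388,211) and the red lever at (292,190). The blue-edged candidates are the strip in front of the fence at (204,156), which I choose, and the offcut at (215,212). The decoys are orange (29,78) and yellow (50,199), (114,281). I'll check the choice in a close crop.

Run:
```python
from h import *
f=np.load('w1.npz');im=f['img'][85:250,165:425,::-1]
cv2.imwrite('pics/c1.png',cv2.resize(im,None,fx=3,fy=3,interpolation=cv2.INTER_CUBIC))
for u in[(120,103),(139,231),(404,240),(422,113)]:print(ray(f['K'],f['W'],u,.018).round(4))
```

```text
[0.5926 0.1343 0.018 ]
[0.4278 0.1075 0.018 ]
[ 0.4929 -0.2546  0.018 ]
[ 0.6592 -0.2237  0.018 ]
```

View pics/c1.png

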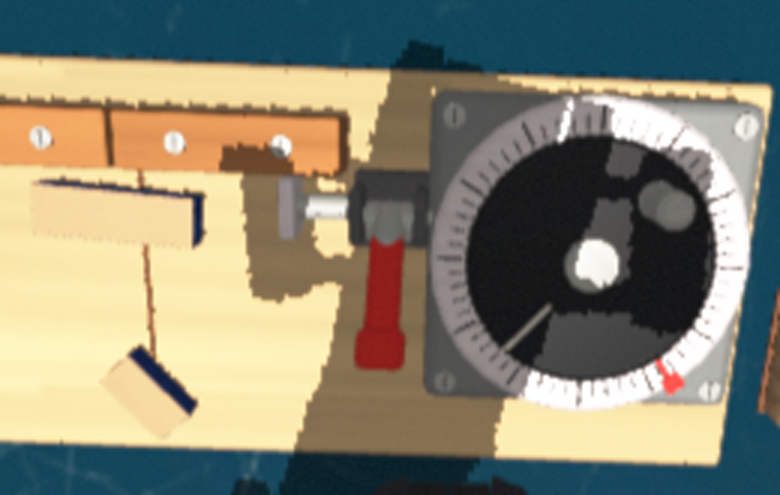

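The crop confirms the choice: the strip at crop (115,212) has a dark blue edge, and the offcut is at (150,392). The index tip is at (507,348), the marker tip at (660,362), the dial centre at (591,258) and the spinner at about (667,206).

```bash
cat > m.py <<'E'
from h import *
f=np.load('w1.npz');K,W=f['K'],f['W']
c=np.array([.543,-.0591]);yaw=.181
Rb=np.array([[np.cos(yaw),-np.sin(yaw)],[np.sin(yaw),np.cos(yaw)]])
def b(uv,z,s=3,o=(165,85)):
    p=ray(K,W,(o[0]+uv[0]/s,o[1]+uv[1]/s),z)[:2];return p,(Rb.T@(p-c))*1000
def w(x,y): return c+Rb@np.array([x,y])/1000
E
python3 - <<'E'
from m import *
P={'ctr':((591,258),.057),'idx':((507,348),.057),'idx_in':((549,306),.057),'mark':((660,362),.057),'spintop':((677,212),.087),'spinbot':((652,200),.057),'dialL':((466,258),.057),'dialR':((716,258),.057),'hous UL':((436,90),.054),'hous LR':((722,404),.054),'fence R front':((345,172),.05),
'fence L front':((0,165),.05),'strip TL':((35,183),.034),'strip TR':((195,195),.034),'strip BR':((194,247),.034),'strip BL':((33,233),.034),'pad':((380,350),.093+.0),'stopface':((279,207),.043)}
for k,(u,z) in P.items():
    p,q=b(u,z);print(k,p.round(4),q.round(1))
_,c0=b((591,258),.057)
for k in('idx','mark','spintop','spinbot'):
    q=b(*P[k])[1]-c0;print(k,np.hypot(*q),np.degrees(np.arctan2(q[1],q[0])))
E
```

```text
ctr [ 0.5811 -0.1632] [  18.8 -109.3]
idx [ 0.539  -0.1402] [-18.6 -79. ]
idx_in [ 0.5592 -0.1522] [ -0.8 -94.5]
mark [ 0.5463 -0.2013] [ -22.3 -140.5]
spintop [ 0.6078 -0.1816] [  41.6 -132.2]
spinbot [ 0.6074 -0.1798] [  41.6 -130.4]
dialL [ 0.5709 -0.1163] [ 17.1 -61.3]
dialR [ 0.5914 -0.2102] [  20.4 -157.4]
hous UL [ 0.6286 -0.0921] [ 78.3 -47.9]
hous LR [ 0.5335 -0.2324] [ -40.5 -168.8]
fence R front [ 0.592  -0.0645] [ 47.2 -14.1]
fence L front [0.5666 0.0639] [ 45.4 116.8]
strip TL [0.5592 0.0575] [ 36.9 111.7]
strip TR [ 0.5682 -0.0057] [34.4 48. ]
strip BR [ 0.547  -0.0079] [13.2 49.6]
strip BL [0.5388 0.0569] [ 16.7 114.9]
pad [ 0.5391 -0.0915] [ -9.6 -31.2]
stopface [ 0.5723 -0.0408] [32.1 12.7]
idx 48.051147655527956 140.96709943501017
mark 51.598272323272894 -142.78361835517745
spintop 32.36939543555263 -44.976678646440995
spinbot 31.07766875912955 -42.63302149148683
```

Run:
```python
from m import *
for u in[(483,130),(515,175),(510,136),(555,137),(545,178),(400,45),(480,62)]:
    print(u,[b(u,z,1,(0,0))[1].round(0).tolist() for z in(0.,.1,.2)])
f=np.load('sc.npz')
for u in[(383,113),(350,140),(386,92),(384,65),(292,120),(357,108)]:
    print(u,[(Rb.T@(ray(f['K'],f['W'],u,z)[:2]-c)*1000).round(0).tolist() for z in(0.,.1,.15,.2)])
```

```text
(483, 130) [[67.0, -271.0], [71.0, -214.0], [75.0, -157.0]]
(515, 175) [[9.0, -328.0], [28.0, -256.0], [48.0, -184.0]]
(510, 136) [[60.0, -308.0], [66.0, -242.0], [72.0, -175.0]]
(555, 137) [[61.0, -367.0], [67.0, -285.0], [73.0, -203.0]]
(545, 178) [[6.0, -370.0], [26.0, -287.0], [46.0, -204.0]]
(400, 45) [[161.0, -151.0], [140.0, -125.0], [120.0, -100.0]]
(480, 62) [[146.0, -250.0], [129.0, -199.0], [113.0, -147.0]]
(383, 113) [[-4.0, -622.0], [-55.0, -392.0], [-81.0, -277.0], [-107.0, -162.0]]
(350, 140) [[41.0, -356.0], [-18.0, -171.0], [-48.0, -79.0], [-77.0, 14.0]]
(386, 92) [[44.0, -850.0], [-16.0, -581.0], [-46.0, -447.0], [-76.0, -312.0]]
(384, 65) [[155.0, -1232.0], [76.0, -898.0], [37.0, -732.0], [-2.0, -565.0]]
(292, 120) [[299.0, -427.0], [196.0, -230.0], [144.0, -132.0], [93.0, -33.0]]
(357, 108) [[106.0, -631.0], [36.0, -399.0], [1.0, -283.0], [-34.0, -167.0]]
```

View crop.

Run:
```python
from h import *
a=cam('scene')
a=a['img'][50:190,240:400,::-1]
cv2.imwrite('pics/c2.png',cv2.resize(a,None,fx=4,fy=4,interpolation=cv2.INTER_CUBIC))
```

```text
(no output)
```

View pics/c2.png

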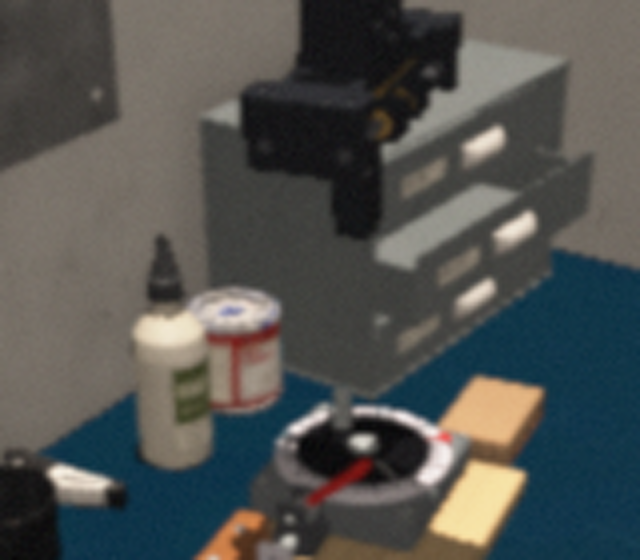

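Run:
```python
from m import *
g=np.load('sc.npz')
def tri(u,v):
    best=min((np.linalg.norm(ray(K,W,u,z)[:2]-ray(g['K'],g['W'],v,z)[:2]),z) for z in np.arange(0,.35,.002))
    p=(ray(K,W,u,best[1])+ray(g['K'],g['W'],v,best[1]))/2
    print(u,best,(Rb.T@(p[:2]-c)*1000).round(0),p.round(3))
tri((515,175),(343.75,116)); tri((510,136),(334,112))
for u in[(334,148),(284,166)]:print((Rb.T@(ray(g['K'],g['W'],u,0)[:2]-c)*1000).round(0))
```

```text
(515, 175) (np.float64(0.012986487162437589), np.float64(0.14)) [  31. -231.] [ 0.615 -0.281  0.14 ]
(510, 136) (np.float64(0.023373192598559047), np.float64(0.156)) [  60. -210.] [ 0.639 -0.255  0.156]
[  72. -282.]
[ 173. -117.]
```

```bash
python3 -m pendant '[[1,[0,0,0],[0,0,-9.5]],[1,[0,0,0],[0,0,-10]],[1,[0,0,0],[0,0,-10]],[1,[0,0,0],[0,0,-10]],[1,[0,0,0],[0,0,-10]],[1,[0,0,0],[0,0,-10]],[1,[0,0,0],[0,0,-10]],[1,[0,0,0],[0,0,-10]]]'; python3 -m pendant '[[1,[0,0,0],[0,0,-8.5]],[1,[-36,16,0],[0,0,0]],[1,[-36,16,0],[0,0,0]],[1,[-36,16,0],[0,0,0]],[1,[0,0,30],[0,0,0]],[1,[0,0,30],[0,0,0]],[1,[0,0,0],[0,0,0]]]'
python3 - <<'E'
from m import *
s=r.get_state();M=R.from_quat(s['eef_rot']).as_matrix();print(s['q'].round(2),s['tool_pos'],Rb.T@(s['tool_pos'][:2]-c)*1000,np.arctan2(M[1,0],M[0,0]),M[:,2])
save(cam('wrist'),'w2')
E
```

```text
clock: 2.8
tool_pos: [0.5546, -0.1138, 0.2388]
eef_rot: [0.695, 0.719, -0.001, 0.0]
contact_force: [-0.7, -0.1, 0.5]
opening: 0.007
finger_force: 0.0
clock: 3.68
tool_pos: [0.6192, -0.2112, 0.1765]
eef_rot: [0.641, 0.767, -0.002, -0.002]
contact_force: [-0.3, -0.3, 1.2]
opening: 0.0
finger_force: 0.0
[ 0.51  0.84 -0.49  1.51  0.46  0.91  0.05] [ 0.61923493 -0.2111749   0.1765197 ] [  47.61406279 -163.31393051] 1.7490032813256065 [-5.85732765e-03  3.25057660e-04 -9.99982793e-01]
```

View pics/w2.png

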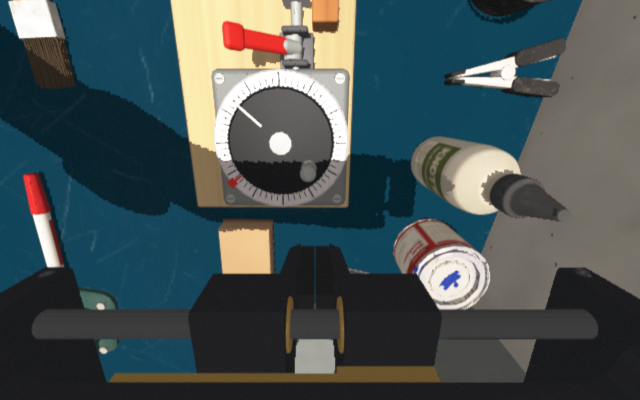

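This wrist view shows the dial centre at (281,141), index tip (237,107), marker (236,181) and spinner top at about (308,169). The bottle and tin are on the right.

Run:
```python
from m import *
f=np.load('w2.npz');K,W=f['K'],f['W']
B=lambda u,z:Rb.T@(ray(K,W,u,z)[:2]-c)*1000
C=B((281,141),.057);print(C)
for k,u,z in[('idx',(237,107),.057),('in',(260,125),.057),('mk',(237,180.5),.057),('sp',(308,171),.082),('L',(229,141),.057),('R',(333,141),.057)]:
    q=B(u,z)-C;print(k,q.round(1),np.hypot(*q).round(1),np.degrees(np.arctan2(q[1],q[0])).round(1))
for u in[(540,200),(420,175),(450,285)]:print(B(u,.1),B(u,.15))
im=f['img'][60:215,200:360,::-1];cv2.imwrite('pics/c3.png',cv2.resize(im,None,fx=4,fy=4,interpolation=cv2.INTER_CUBIC))
```

```text
[  17.48387416 -107.48568268]
idx [-37.4  29.2] 47.5 142.0
in [-18.2  14. ] 23.0 142.4
mk [-43.1 -36.6] 56.5 -139.6
sp [ 25.  -22.5] 33.6 -42.1
L [-47.2   0. ] 47.2 179.9
R [47.1 -0. ] 47.1 -0.1
[ 229.67987112 -150.18263461] [ 189.11331298 -134.85096794]
[ 130.92113626 -129.66106545] [ 112.57520844 -118.94673417]
[ 168.81672291 -229.52279409] [ 141.94432072 -196.33965983]
```

View pics/c3.png

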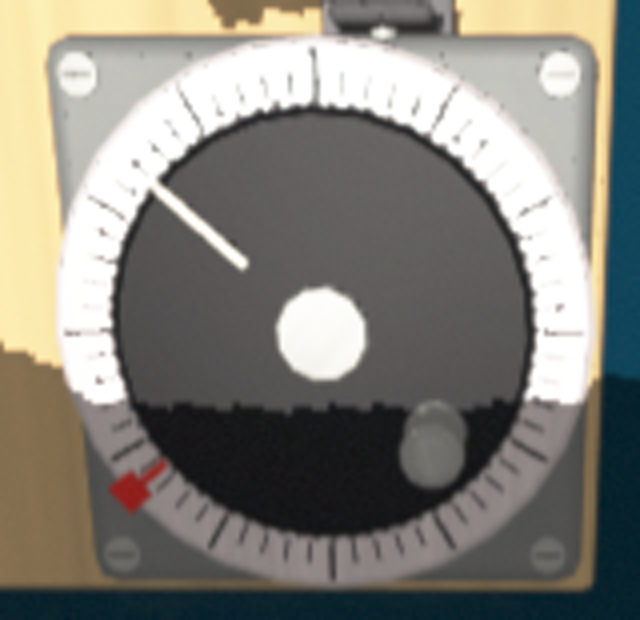

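The crop gives the marker tip at (162,465), index tip (148,180) and spinner (432,450). The index sits at about 142° and the marker at about 216.5°, so I need roughly +75° CCW. I'll descend to the right of the knob first.

```bash
python3 -m pendant '[[1,[0,0,35],[0,0,0]],[1,[0,0,35],[0,0,0]],[1,[0,0,25],[0,0,0]],[1,[0,0,10],[0,0,0]],[1,[8,0,0],[0,0,0]],[1,[4,0,0],[0,0,0]],[1,[3,0,0],[0,0,0]],[1,[3,0,0],[0,0,0]]]'; python3 -m pendant '[[1,[4,0,0],[0,0,0]],[1,[4,0,0],[0,0,0]],[1,[4,0,0],[0,0,0]],[1,[4,0,0],[0,0,0]]]'
python3 - <<'E'
from m import *
s=r.get_state();print(s['tool_pos'],Rb.T@(s['tool_pos'][:2]-c)*1000)
E
```

```text
clock: 4.72
tool_pos: [0.6219, -0.1952, 0.0755]
eef_rot: [0.641, 0.767, 0.0, 0.004]
contact_force: [5.6, -7.6, -1.5]
opening: 0.009
finger_force: 4.2
clock: 5.22
tool_pos: [0.618, -0.1782, 0.0751]
eef_rot: [0.642, 0.767, 0.0, 0.003]
contact_force: [3.9, -3.2, 0.3]
opening: 0.008
finger_force: 2.2
[ 0.61801559 -0.17818465  0.07508091] [  52.35332187 -130.64310688]
```

```bash
python3 -m pendant '[[1,[4,0,0],[0,0,0]],[1,[4,-1,0],[0,0,0]],[1,[4,-1,0],[0,0,0]],[1,[4,0,0],[0,0,0]],[1,[3,0,0],[0,0,0]],[1,[0,0,0],[0,0,0]]]'
python3 - <<'E'
from m import *
s=r.get_state();print(s['tool_pos'],Rb.T@(s['tool_pos'][:2]-c)*1000)
d=cam('wrist');save(d,'w3')
u=proj(d['camera_matrix'],d['w_c'],np.append(w(17.5,-107.5),.057));print(u)
x,y=int(u[0])-80,max(0,int(u[1])-90);print(x,y)
cv2.imwrite('pics/c4.png',cv2.resize(d['img'][y:y+150,x:x+200,::-1],None,fx=4,fy=4,interpolation=cv2.INTER_CUBIC))
E
```

```text
clock: 5.98
tool_pos: [0.6094, -0.1576, 0.0734]
eef_rot: [0.641, 0.768, -0.001, -0.001]
contact_force: [-0.0, -2.0, 0.5]
opening: 0.005
finger_force: 0.8
[ 0.60935796 -0.15759117  0.0733568 ] [  47.54422179 -108.82754979]
[265.03488807 246.33164297]
185 156
```

View pics/c4.png

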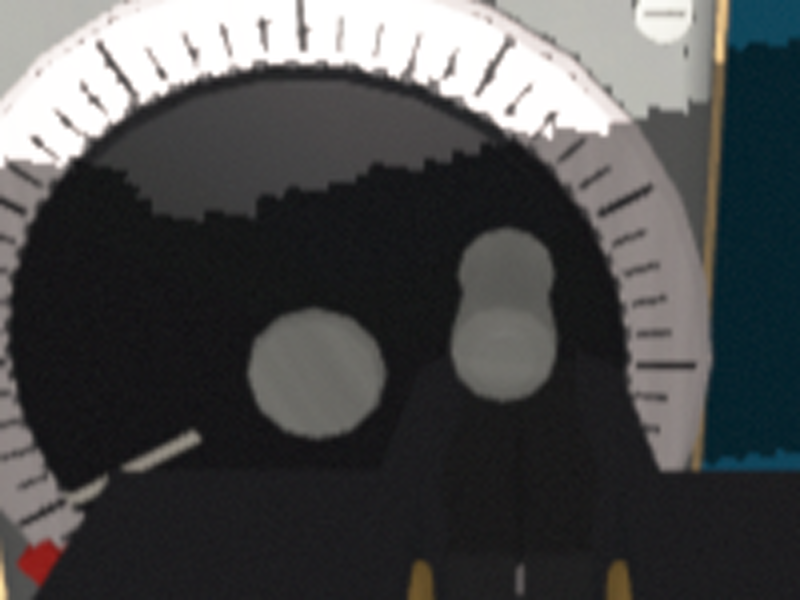

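The index line runs from (197,437) to (72,497), just short of the marker at (45,560), and the finger is in contact with the spinner.

```bash
cat > ang.py <<'E'
from m import *
def run(npz,o,s,pts,C=(17.5,-107.5)):
    f=np.load(npz)
    for k,u,z in pts:
        p=Rb.T@(ray(f['K'],f['W'],(o[0]+u[0]/s,o[1]+u[1]/s),z)[:2]-c)*1000
        q=p-np.array(C);print(k,p.round(1),np.hypot(*q).round(1),(np.degrees(np.arctan2(q[1],q[0]))%360).round(1))
E
python3 - <<'E'
from ang import *
run('w3.npz',(185,156),4,[('in',(197,437),.057),('tip',(72,497),.057),('L',(10,330),.057),('R',(628,340),.057),('spb',(507,272),.057),('spt',(503,353),.087),('t210',(22,524),.057),('t0',(695,365),.057),('t90',(303,48),.057)])
print()
run('w2.npz',(200,60),4,[('tip',(148,180),.057),('in',(243,265),.057),('mk',(162,465),.057),('L',(113,322),.057),('R',(532,322),.057),('T',(322,108),.057),('Bo',(322,537),.057),('t180',(66,332),.057),('t240',(212,545),.057),('t0',(582,334),.057),('t90',(313,50),.057)])
E
```

```text
in [  -2.9 -120.8] 24.3 213.3
tip [ -24.1 -131.9] 48.2 210.4
L [ -30.1 -102.2] 47.9 173.7
R [  65.3 -103.8] 48.0 4.4
spb [ 46.7 -92.5] 32.8 27.2
spt [ 46.5 -91.5] 33.1 28.9
t210 [ -32.9 -137. ] 58.4 210.3
t0 [  75.9 -108. ] 58.4 359.5
t90 [ 17.7 -58.2] 49.3 89.8

tip [-19.8 -76.6] 48.5 140.4
in [ -0.1 -94.6] 21.9 143.7
mk [ -21.9 -140. ] 51.1 219.5
L [ -30.4 -107. ] 47.9 179.4
R [  64.6 -107.1] 47.1 0.5
T [ 18.8 -62.1] 45.4 88.4
Bo [  15.1 -157.6] 50.2 267.3
t180 [ -41.3 -109.2] 58.8 181.7
t240 [ -11.5 -159.6] 59.6 240.9
t0 [  76.  -109.8] 58.5 357.8
t90 [ 17.3 -50.7] 56.8 90.2
```

```bash
python3 -m pendant '[[1,[2,0,0],[0,0,0]],[1,[1.5,0,0],[0,0,0]],[1,[1,0,0],[0,0,0]],[1,[0,0,0],[0,0,0]],[1,[-15,0,0],[0,0,0]],[1,[-10,0,-50],[0,0,0]],[1,[0,0,-50],[0,0,0]],[1,[0,0,0],[0,0,0]]]'
python3 - <<'E'
from m import *
s=r.get_state();print(s['tool_pos'],Rb.T@(s['tool_pos'][:2]-c)*1000)
d=cam('wrist');save(d,'w4')
u=proj(d['camera_matrix'],d['w_c'],np.append(w(17.5,-108),.057));print(u)
x,y=int(u[0])-80,max(0,int(u[1])-70);print(x,y)
cv2.imwrite('pics/c5.png',cv2.resize(d['img'][y:y+150,x:x+180,::-1],None,fx=4,fy=4,interpolation=cv2.INTER_CUBIC))
E
```

```text
clock: 7.02
tool_pos: [0.6184, -0.1776, 0.1783]
eef_rot: [0.641, 0.768, 0.004, 0.004]
contact_force: [-1.0, -0.6, -0.4]
opening: 0.004
finger_force: 0.0
[ 0.61839043 -0.17762078  0.17826146] [  52.82353927 -130.15593101]
[274.90073329 176.83407359]
194 106
```

View pics/c5.png

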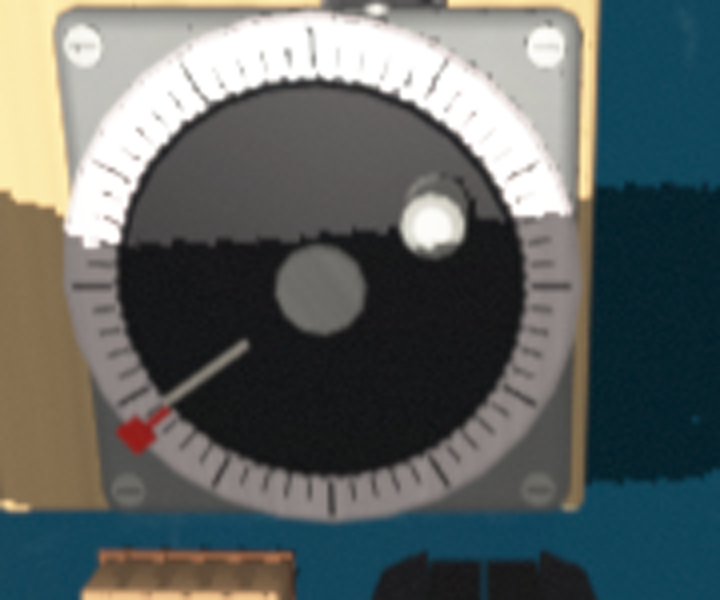

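The index tip at (163,403) is about 2.3 mm short of the marker tip at (168,412). That is inside tolerance, and a nudge of about 1.3 mm will centre it.

```bash
python3 -m pendant '[[1,[0,-3,50],[0,0,0]],[1,[0,-2,50],[0,0,0]],[1,[10,0,2],[0,0,0]],[1,[8,0,0],[0,0,0]],[1,[4,0,0],[0,0,0]],[1,[2,0,0],[0,0,0]],[1,[1,0,0],[0,0,0]],[1,[0,0,0],[0,0,0]]]'
python3 - <<'E'
from m import *
s=r.get_state();print(s['tool_pos'],Rb.T@(s['tool_pos'][:2]-c)*1000,s['finger_force'])
E
```

```text
clock: 8.07
tool_pos: [0.6055, -0.1552, 0.0723]
eef_rot: [0.641, 0.767, 0.0, 0.001]
contact_force: [1.2, -1.3, 0.9]
opening: 0.004
finger_force: 0.6
[ 0.60548521 -0.1551728   0.07229406] [  44.17007841 -105.75154217] 0.6196333790099118
```

```bash
cat > dial.py <<'E'
from m import *
def dial(tag):
    d=cam('wrist');save(d,tag);K,W=d['camera_matrix'],d['w_c'];im=d['img']
    th=np.radians(np.arange(195,240,.25));best={}
    C=np.array([17.2,-108.8])
    def samp(r0,r1):
        out=[]
        for t in th:
            v=[]
            for rr in np.arange(r0,r1,1.):
                u=proj(K,W,np.append(w(*(C+rr*np.array([np.cos(t),np.sin(t)]))),.057))
                v.append(cv2.getRectSubPix(im,(1,1),tuple(u.astype(float)))[0,0])
            out.append(np.mean(v,0))
        return np.array(out)
    def cen(x):
        x=np.clip(x-np.percentile(x,70),0,None);x[x<.4*x.max()]=0;return (x@np.degrees(th)/x.sum()).round(1),x.max().round(0)
    for r0,r1 in((26,36),(36,46)): print('index',r0,cen(samp(r0,r1).sum(1)/3))
    for r0,r1 in((50,56),(58,64)):
        a=samp(r0,r1);print('marker',r0,cen(a[:,0]-a[:,1]))
E
python3 -m pendant '[[1,[1,0,0],[0,0,0]],[1,[1,0,0],[0,0,0]],[1,[0,0,0],[0,0,0]],[1,[-15,0,0],[0,0,0]],[1,[-10,0,-50],[0,0,0]],[1,[0,0,-50],[0,0,0]],[1,[0,0,0],[0,0,0]],[1,[0,0,0],[0,0,0]]]'
python3 - <<'E'
from dial import *
s=r.get_state();print(Rb.T@(s['tool_pos'][:2]-c)*1000)
dial('w5')
E
```

```text
clock: 9.07
tool_pos: [0.6084, -0.1771, 0.1709]
eef_rot: [0.641, 0.768, -0.0, -0.001]
contact_force: [-0.4, -0.1, 0.4]
opening: 0.005
finger_force: 0.0
[  43.05433369 -127.86191095]
index 26 (np.float64(219.5), np.float64(98.0))
index 36 (np.float64(219.6), np.float64(98.0))
marker 50 (np.float64(217.5), np.float64(84.0))
marker 58 (np.float64(217.6), np.float64(99.0))
```

```bash
python3 - <<'E'
import dial,numpy as np
f=np.load('w4.npz');dial.cam=lambda n:{'camera_matrix':f['K'],'w_c':f['W'],'img':f['img']}
dial.save=lambda *a:0
dial.dial('x')
E
python3 -m pendant '[[1,[33,-22,0],[0,0,0]],[1,[33,-22,0],[0,0,0]],[1,[33,-21,0],[0,0,0]],[1,[0,0,30],[0,0,0]],[1,[0,0,30],[0,0,0]],[1,[0,0,0],[0,0,0]]]'
python3 - <<'E'
from m import *
s=r.get_state();print(Rb.T@(s['tool_pos'][:2]-c)*1000,s['tool_pos'][2])
E
```

```text
index 26 (np.float64(215.0), np.float64(97.0))
index 36 (np.float64(215.2), np.float64(96.0))
marker 50 (np.float64(217.3), np.float64(80.0))
marker 58 (np.float64(217.5), np.float64(97.0))
clock: 9.88
tool_pos: [0.5249, -0.091, 0.109]
eef_rot: [0.641, 0.768, -0.002, -0.003]
contact_force: [-0.2, -0.5, 0.7]
opening: 0.005
finger_force: 0.0
[-23.57311159 -28.16618207] 0.10898633234994858
```

The dial is now about 2° (1.7 mm) past the marker, within tolerance. Next I press the lever.

```bash
python3 -m pendant '[[1,[0,0,10],[0,0,0]],[1,[0,0,8],[0,0,0]],[1,[0,0,8],[0,0,0]],[1,[0,0,8],[0,0,0]],[1,[0,0,8],[0,0,0]],[1,[0,0,6],[0,0,0]],[1,[0,0,4],[0,0,0]],[1,[0,0,2],[0,0,0]]]'; python3 -m pendant '[[1,[0,0,2],[0,0,0]],[1,[0,0,1],[0,0,0]],[1,[0,0,0],[0,0,0]]]'
```

```text
clock: 10.88
tool_pos: [0.5275, -0.0912, 0.0575]
eef_rot: [0.641, 0.768, -0.0, 0.0]
contact_force: [-1.1, 0.1, 0.9]
opening: 0.008
finger_force: 0.4
clock: 11.25
tool_pos: [0.5277, -0.0912, 0.0548]
eef_rot: [0.641, 0.768, 0.0, 0.0]
contact_force: [0.2, -0.4, 0.2]
opening: 0.006
finger_force: 0.0
```

```bash
python3 -m pendant '[[1,[0,0,2],[0,0,0]],[1,[0,0,2],[0,0,0]]]';python3 -m pendant '[[1,[0,0,2],[0,0,0]],[1,[0,0,0],[0,0,0]]]'
python3 - <<'E'
from m import *
d=cam('side');K,W=d['camera_matrix'],d['w_c']
save(d,'s2');d=cam('scene');save(d,'sc2')
for n in('s2','sc2'):
    f=np.load(n+'.npz');i=f['img'].astype(int);m=(i[:,:,0]>110)&(i[:,:,1]<60)&(i[:,:,2]<60)
    u=proj(f['K'],f['W'],np.append(w(0,-30),.06)).astype(int);m[:]=m
    y,x=np.nonzero(m[u[1]-30:u[1]+30,u[0]-30:u[0]+30]);print(n,len(x),u,(x.mean()+u[0]-30,y.mean()+u[1]-30) if len(x) else 0,x.min() if len(x) else 0)
E
```

```text
clock: 11.5
tool_pos: [0.5277, -0.0913, 0.0524]
eef_rot: [0.641, 0.768, -0.0, 0.001]
contact_force: [-5.4, 0.4, 30.4]
opening: 0.007
finger_force: 14.9
clock: 11.75
tool_pos: [0.5277, -0.0913, 0.0522]
eef_rot: [0.641, 0.768, -0.0, 0.002]
contact_force: [-7.0, 0.6, 33.9]
opening: 0.004
finger_force: 17.2
s2 17 [313 187] (np.float64(316.05882352941177), np.float64(191.0)) 27
sc2 16 [325 175] (np.float64(322.0), np.float64(178.5625)) 24
```

The end stop shows at z 0.052 with 34 N, so the lever is flat. I'll retreat and check the offcut clearance.

```bash
python3 -m pendant '[[1,[0,0,-10],[0,0,0]],[1,[0,0,-40],[0,0,0]],[1,[0,0,-40],[0,0,0]],[1,[30,0,-20],[0,0,0]],[1,[40,0,0],[0,0,0]],[1,[0,0,0],[0,0,0]]]'
python3 - <<'E'
from ang import *
run('w1.npz',(165,85),3,[('o',(140,347),.034),('o',(197,410),.034),('o',(165,435),.034),('o',(103,380),.034)])
run('w1.npz',(0,0),1,[('spare',(3,146),.082),('spare',(85,135),.0),('spare',(87,155),.0),('spare',(5,165),.082)])
d=cam('wrist');save(d,'w6')
s=r.get_state();print(s['tool_pos'],Rb.T@(s['tool_pos'][:2]-c)*1000)
E
```

```text
clock: 12.6
tool_pos: [0.5149, -0.0186, 0.1593]
eef_rot: [0.639, 0.77, 0.001, -0.0]
contact_force: [0.5, -0.3, 0.2]
opening: 0.007
finger_force: 0.0
o [-30.6  75.1] 188.8 104.8
o [-58.6  52.5] 177.2 115.4
o [-71.   67.2] 195.8 116.9
o [-46.1  92.1] 209.5 107.7
spare [ 37.1 269. ] 377.0 87.0
spare [ 42.5 245.3] 353.6 85.9
spare [ 16.5 248.2] 355.7 90.2
spare [ 17.1 272.9] 380.4 90.1
[ 0.5149023  -0.02107239  0.15890627] [-20.7932247   42.46436108]
```

View pics/w6.png

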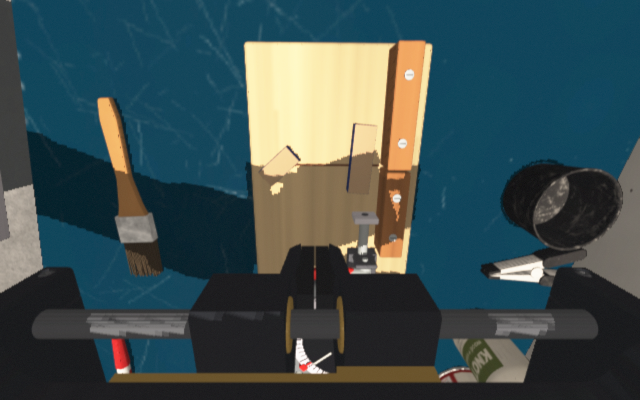

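The strip's corners are at about (354,124), (377,125), (371,195) and (349,190), the stop face at (365,212) and the offcut at (281,162). I'll turn the tool back 90° so that it passes between offcut and strip.

```bash
python3 -m pendant '[[1,[0,0,0],[0,0,10]],[1,[0,0,0],[0,0,10]],[1,[0,0,0],[0,0,10]],[1,[0,0,0],[0,0,10]],[1,[0,0,0],[0,0,10]],[1,[0,0,0],[0,0,10]],[1,[0,0,0],[0,0,10]],[1,[0,0,0],[0,0,10]]]'; python3 -m pendant '[[1,[0,0,0],[0,0,10]],[1,[0,0,0],[0,0,0]],[1,[0,0,0],[0,0,0]]]'
python3 - <<'E'
from ang import *
run('w6.npz',(0,0),1,[('s',(354,124),.034),('s',(377,125),.034),('s',(371,195),.034),('s',(351,190),.034),('f',(391,124),.05),('f',(381,250),.05),('stop',(355,213),.043),('stop',(376,213),.043),('brd',(247,43),.018),('brd',(431,44),.018),('off',(288,146),.034),('off',(300,156),.034)])
s=r.get_state();M=R.from_quat(s['eef_rot']).as_matrix();print(s['tool_pos'],Rb.T@(s['tool_pos'][:2]-c)*1000,np.arctan2(M[1,0],M[0,0]))
E
```

```text
clock: 13.65
tool_pos: [0.515, -0.024, 0.1584]
eef_rot: [0.985, 0.172, -0.0, 0.0]
contact_force: [-0.1, 0.5, 0.0]
opening: 0.004
finger_force: 0.0
clock: 14.02
tool_pos: [0.5149, -0.0231, 0.1585]
eef_rot: [0.996, 0.091, -0.0, 0.0]
contact_force: [-0.0, -1.2, 0.2]
opening: 0.006
finger_force: 0.0
s [ 16.2 115.6] 223.1 90.3
s [ 37.2 114.9] 223.2 84.9
s [36.1 48.6] 157.2 83.2
s [16.3 53.5] 161.0 90.4
f [ 45.7 116.4] 225.7 82.8
f [46.4 -3.1] 108.3 74.5
stop [20.  32.9] 140.5 89.0
stop [40.3 33. ] 142.4 80.8
brd [-80.  183.7] 307.1 108.5
brd [ 83.6 183.9] 298.8 77.2
off [-44.3  95.6] 212.2 106.9
off [-33.2  86.3] 200.4 104.7
[ 0.51493121 -0.02311311  0.15854841] [-21.13214076  40.45176733] 0.18149153777389931
```

```bash
python3 -m pendant '[[1,[8,-21,0],[0,0,0]],[1,[9,-21,20],[0,0,0]],[1,[0,0,35],[0,0,0]],[1,[0,0,35],[0,0,0]],[1,[0,0,25],[0,0,0]],[1,[0,0,15],[0,0,0]],[1,[0,0,0],[0,0,0]]]'
python3 - <<'E'
from m import *
s=r.get_state();print(Rb.T@(s['tool_pos'][:2]-c)*1000,s['tool_pos'][2])
E
```

```text
clock: 14.9
tool_pos: [0.5237, 0.0218, 0.0281]
eef_rot: [0.996, 0.09, -0.001, -0.0]
contact_force: [-0.5, -0.1, 0.5]
opening: 0.009
finger_force: 0.0
[-4.38970346 83.01026753] 0.02806385784908658
```

```bash
python3 -m pendant '[[1,[3,0,2.5],[0,0,0]],[1,[3,0,0],[0,0,0]],[1,[3,0,0],[0,0,0]],[1,[3,0,0],[0,0,0]],[1,[2,0,0],[0,0,0]],[1,[2,0,0],[0,0,0]],[1,[1,0,0],[0,0,0]]]';python3 -m pendant '[[1,[1,0,0],[0,0,0]],[1,[1,0,0],[0,0,0]]]'
python3 - <<'E'
from m import *
s=r.get_state();print(Rb.T@(s['tool_pos'][:2]-c)*1000,s['tool_pos'][2])
E
```

```text
clock: 15.78
tool_pos: [0.5409, 0.025, 0.0262]
eef_rot: [0.996, 0.09, -0.0, 0.0]
contact_force: [-0.1, 0.3, 0.9]
opening: 0.006
finger_force: 0.2
clock: 16.02
tool_pos: [0.5418, 0.0252, 0.0261]
eef_rot: [0.996, 0.09, -0.001, 0.0]
contact_force: [-2.3, -0.6, 2.2]
opening: 0.005
finger_force: 1.5
[14.00700966 83.10249475] 0.026120670395808083
```

```bash
python3 -m pendant '[[1,[1,0,0],[0,0,0]],[1,[1,0,0],[0,0,0]]]';python3 -m pendant '[[1,[1,0,0],[0,0,0]],[1,[0,0,0],[0,0,0]]]'
python3 - <<'E'
from m import *
s=r.get_state();print(Rb.T@(s['tool_pos'][:2]-c)*1000,s['tool_pos'][2],Rb.T@s['contact_force'][:2])
E
```

```text
clock: 16.27
tool_pos: [0.5419, 0.0251, 0.0261]
eef_rot: [0.996, 0.089, -0.003, 0.0]
contact_force: [-7.3, -1.2, 6.1]
opening: 0.003
finger_force: 3.6
clock: 16.52
tool_pos: [0.5418, 0.0252, 0.026]
eef_rot: [0.996, 0.09, -0.004, 0.0]
contact_force: [-8.2, -0.1, 6.1]
opening: 0.003
finger_force: 3.9
[14.04255834 83.13111219] 0.026006777332602957 [-8.10996817  1.39358935]
```

```bash
python3 -m pendant '[[1,[-7,0,0],[0,0,0]],[1,[0,0,-40],[0,0,0]],[1,[0,-20,-20],[0,0,0]],[1,[12,-22,0],[0,0,0]],[1,[12,-20,0],[0,0,0]],[1,[0,0,30],[0,0,0]],[1,[0,0,22],[0,0,0]],[1,[0,0,6],[0,0,0]]]'; python3 -m pendant '[[1,[0,0,1],[0,0,0]]]'
python3 - <<'E'
from m import *
s=r.get_state();print(Rb.T@(s['tool_pos'][:2]-c)*1000,s['tool_pos'][2],Rb.T@s['contact_force'][:2])
E
```

```text
clock: 17.52
tool_pos: [0.5511, 0.0901, 0.028]
eef_rot: [0.996, 0.09, -0.0, -0.0]
contact_force: [-2.7, -0.4, 1.1]
opening: 0.012
finger_force: 1.1
clock: 17.65
tool_pos: [0.5511, 0.09, 0.0269]
eef_rot: [0.996, 0.09, -0.0, -0.0]
contact_force: [-3.1, 0.3, 2.1]
opening: 0.004
finger_force: 1.4
[ 34.82541671 145.17397041] 0.026850744586338945 [-2.99585888  0.80976628]
```

```bash
python3 -m pendant '[[1,[-4.5,0,0.5],[0,0,0]],[1,[0,5,0],[0,0,0]],[1,[0,4,0],[0,0,0]],[1,[0,4,0],[0,0,0]],[1,[0,4,0],[0,0,0]],[1,[0,4,0],[0,0,0]],[1,[0,3,0],[0,0,0]],[1,[0,3,0],[0,0,0]]]';python3 -m pendant '[[1,[0,2,0],[0,0,0]],[1,[0,2,0],[0,0,0]]]'
python3 - <<'E'
from m import *
s=r.get_state();print(Rb.T@(s['tool_pos'][:2]-c)*1000,s['tool_pos'][2],Rb.T@s['contact_force'][:2])
E
```

```text
clock: 18.65
tool_pos: [0.5519, 0.0625, 0.0267]
eef_rot: [0.996, 0.09, 0.0, -0.0]
contact_force: [1.2, 0.5, 0.5]
opening: 0.004
finger_force: 0.2
clock: 18.9
tool_pos: [0.5526, 0.0586, 0.0267]
eef_rot: [0.996, 0.09, 0.0, -0.0]
contact_force: [-0.2, -0.1, 0.1]
opening: 0.009
finger_force: 0.3
[ 30.62624111 114.02778054] 0.026730154114525038 [-0.22365834 -0.04046183]
```

```bash
for i in 1 2; do :; done; python3 -m pendant '[[1,[0,1.5,0],[0,0,0]],[1,[0,1.5,0],[0,0,0]]]';python3 -m pendant '[[1,[0,1,0],[0,0,0]],[1,[0,1,0],[0,0,0]]]'
python3 - <<'E'
from m import *
s=r.get_state();print(Rb.T@(s['tool_pos'][:2]-c)*1000,s['tool_pos'][2],Rb.T@s['contact_force'][:2])
E
```

```text
clock: 19.15
tool_pos: [0.5531, 0.0556, 0.0267]
eef_rot: [0.996, 0.09, 0.0, -0.0]
contact_force: [0.4, 0.8, -0.1]
opening: 0.006
finger_force: 0.3
clock: 19.4
tool_pos: [0.5535, 0.0537, 0.0267]
eef_rot: [0.996, 0.09, 0.0, -0.0]
contact_force: [-0.2, 0.9, 1.8]
opening: 0.002
finger_force: 0.3
[ 30.60786404 109.08106313] 0.026713118063615093 [-0.05815453  0.89875239]
```

```bash
python3 -m pendant '[[1,[0,1,0],[0,0,0]],[1,[0,1,0],[0,0,0]]]';python3 -m pendant '[[1,[0,1,0],[0,0,0]],[1,[0,0.5,0],[0,0,0]]]'
python3 - <<'E'
from m import *
s=r.get_state();print(Rb.T@(s['tool_pos'][:2]-c)*1000,s['tool_pos'][2],Rb.T@s['contact_force'][:2])
E
```

```text
clock: 19.65
tool_pos: [0.5539, 0.0517, 0.0267]
eef_rot: [0.996, 0.09, 0.0, 0.0]
contact_force: [0.4, -0.2, 0.0]
opening: 0.005
finger_force: 0.3
clock: 19.9
tool_pos: [0.5539, 0.0509, 0.0267]
eef_rot: [0.996, 0.09, -0.0, -0.0]
contact_force: [-0.4, 2.6, 0.5]
opening: 0.001
finger_force: 1.4
[ 30.56127303 106.2006669 ] 0.026705050433386886 [0.11597958 2.67221182]
```

```bash
python3 -m pendant '[[1,[0,0.7,0],[0,0,0]],[1,[0,0.7,0],[0,0,0]]]'
python3 - <<'E'
from m import *
s=r.get_state();print(Rb.T@(s['tool_pos'][:2]-c)*1000,s['tool_pos'][2],Rb.T@s['contact_force'][:2])
E
python3 -m pendant '[[1,[0,-1,0],[0,0,0]],[1,[0,-6,0],[0,0,0]],[1,[0,0,-40],[0,0,0]],[1,[-17,20,-20],[0,0,0]],[1,[-16,28,0],[0,0,0]],[1,[0,0,0],[0,0,0]]]'
python3 - <<'E'
from m import *
s=r.get_state();print(Rb.T@(s['tool_pos'][:2]-c)*1000,s['tool_pos'][2])
save(cam('wrist'),'w7')
E
```

```text
clock: 20.15
tool_pos: [0.5541, 0.0507, 0.0267]
eef_rot: [0.996, 0.09, -0.0, -0.001]
contact_force: [-2.3, 6.5, 1.7]
opening: 0.005
finger_force: 3.3
[ 30.66085038 106.05061107] 0.02673069242749394 [-1.11188545  6.85100951]
clock: 20.9
tool_pos: [0.5281, -0.0017, 0.087]
eef_rot: [0.996, 0.087, -0.001, 0.002]
contact_force: [1.0, 0.0, -0.6]
opening: 0.009
finger_force: 0.0
[-4.27903521 59.18366731] 0.08701530815865757
```

```bash
python3 -m pendant '[[1,[0,0,30],[0,0,0]],[1,[0,0,25],[0,0,0]],[1,[4,0,5],[0,0,0]],[1,[4,0,0],[0,0,0]],[1,[3,0,0],[0,0,0]],[1,[3,0,0],[0,0,0]],[1,[2,0,0],[0,0,0]],[1,[1,0,0],[0,0,0]]]';python3 -m pendant '[[1,[1,0,0],[0,0,0]],[1,[1,0,0],[0,0,0]]]'
python3 - <<'E'
from m import *
s=r.get_state();print(Rb.T@(s['tool_pos'][:2]-c)*1000,s['tool_pos'][2],Rb.T@s['contact_force'][:2])
E
```

```text
clock: 21.95
tool_pos: [0.5453, 0.0055, 0.0269]
eef_rot: [0.996, 0.09, -0.001, 0.0]
contact_force: [-2.5, -0.4, 1.9]
opening: 0.004
finger_force: 1.0
clock: 22.2
tool_pos: [0.5454, 0.0055, 0.0266]
eef_rot: [0.996, 0.089, -0.002, 0.0]
contact_force: [-5.7, -1.2, 4.5]
opening: 0.004
finger_force: 3.2
[13.99708751 63.14456277] 0.026578205794585082 [-5.7736161  -0.13190099]
```

```bash
python3 -m pendant '[[1,[-1,0,0],[0,0,0]],[1,[-8,0,0],[0,0,0]],[1,[0,0,-50],[0,0,0]],[1,[0,0,-55],[0,0,0]],[1,[0,30,-50],[0,0,0]],[1,[0,45,-40],[0,0,0]],[1,[0,40,0],[0,0,0]],[1,[0,0,0],[0,0,0]]]'
python3 - <<'E'
from dial import *
dial('w8')
f=np.load('w8.npz');K,W=f['K'],f['W'];im=f['img']
def line(pts,z): return np.array([cv2.getRectSubPix(im,(1,1),tuple(proj(K,W,np.append(w(*p),z))))[0,0] for p in pts]).astype(int)
g=lambda a:' '.join(f'{v.sum()//3}/{v[2]-v[0]}' for v in a)
ys=np.arange(84,108,1.5);print('left end y84..:',g(line([(34,y) for y in ys],.034)))
for y in(45,65,85):print('across x16.. y',y,g(line([(x,y) for x in np.arange(16,52,1.5)],.034)))
print('along stop y14..',g(line([(31,y) for y in np.arange(14,48,1.5)],.038)))
E
```

```text
clock: 23.2
tool_pos: [0.5606, -0.1135, 0.2225]
eef_rot: [0.996, 0.086, 0.002, 0.002]
contact_force: [-0.6, 0.6, 0.0]
opening: 0.005
finger_force: 0.0
index 26 (np.float64(218.8), np.float64(160.0))
index 36 (np.float64(219.3), np.float64(177.0))
marker 50 (np.float64(217.3), np.float64(138.0))
marker 58 (np.float64(217.7), np.float64(155.0))
left end y84..: 208/-84 208/-85 208/-84 209/-85 208/-84 210/-84 213/-81 216/-80 216/-80 216/-81 216/-82 216/-82 216/-82 216/-82 216/-82 215/-81
across x16.. y 45 219/-78 218/-78 217/-79 217/-79 218/-79 218/-78 213/-80 210/-84 210/-84 210/-83 211/-82 210/-84 211/-84 210/-83 211/-83 211/-83 211/-82 211/-83 195/-96 165/-132 164/-142 162/-141 161/-142 160/-141
across x16.. y 65 219/-78 218/-78 216/-81 216/-80 217/-79 219/-77 210/-77 207/-81 210/-83 210/-83 210/-84 211/-83 210/-84 211/-83 211/-82 210/-83 210/-84 209/-84 195/-98 163/-132 161/-142 160/-140 157/-140 158/-139
across x16.. y 85 219/-78 217/-80 215/-81 215/-81 216/-81 217/-80 214/-82 209/-85 209/-84 209/-85 209/-85 209/-84 208/-84 208/-85 209/-84 209/-83 209/-84 209/-86 198/-96 166/-130 161/-140 162/-142 157/-140 156/-139
along stop y14.. 106/-5 106/-5 107/-4 107/-5 106/-5 109/-7 126/-9 141/-11 140/-9 136/-12 107/-34 125/-61 191/-87 210/-84 210/-83 211/-84 211/-84 211/-84 210/-83 210/-83 211/-83 211/-83 212/-82
```

```bash
python3 -c "
from plant import r
print(r.get_state()['clock'],r.finish_job())"
```

```text
the job is handed in; nothing more can be done
23.25 None
```

I handed the job in at 23 s with no verdict returned: the dial sits about 2° (roughly 1.5 mm) past the marker, inside the 4 mm limit; the lever is pressed to its end stop; and the strip measured flush on the fence and up against the stop plate.

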